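# Count a coffee on the red tally counter

### The arm

A 6-joint arm with a two-finger parallel gripper is mounted at the origin on the work surface. World frame = base frame: x ahead of the robot, y to its left, z up, the work surface at z = 0. Lengths are in m, angles in rad, forces in N, time in s.
With the tool pointing down it reaches from about 0.3 to 0.875 m from the base axis. Payload 6.4 kg.
Tool frame: the origin (TCP) lies between the finger pads; the fingertips stand manip.finger_overhang ahead of it and the grasp point (between the pads) lies 6 mm ahead of it (manip.finger_overhang is the distance from the TCP to the fingertips, in m); z points along the fingers, y is the direction in which the jaws open and shut (so a half turn about z gives the same grasp; the last joint's range is limited). The gripper opens to 85 mm and grips with 20 to 120 N. Pads are 22 mm wide; open, the fingers measure 114 mm over their backs; the gripper's body (76 mm by 85 mm) begins 54 mm behind the grasp point. The pads swing forward as they close: fully open they stand 13 mm farther back than shut.
Start: joints at [-1.539, 0.181, 1.607, -0, 1.354, -0.206], TCP at [0.135, -0.559, 0.256] pointing down, gripper open.
Joint ranges: [-2.99, 2.99], [-0.89, 2.07], [0.3, 2.58], [-1.14, 4.28], [0, 2.63], [-3.12, 3.12]. Speed limits (rad/s): [2.57, 2.57, 3.01, 3.14, 3.14, 3.14].

### API

Orientations are given as a unit quaternion [x, y, z, w].
In Python, from plant import manip, read_camera gives the robot as it stands. The module is installed in compiled form; this text tells all that it offers.
- The arm moves only by the tool servo_tool, never from a script. Its argument "rows" is a list of rows, each a list of 3 entries, a list of its own where there are three numbers: the shift along the tool's x, y, z in units of 60 mm (1.0 is 60 mm), then the turn about the tool's z in units of 6 degrees (1.0 is 6 degrees), then the opening in per cent of the stroke, from 0 (shut) to 100 (fully open). In form: [[[dx, dy, dz], twist, claw], ...]. A call has 1 to 12 rows; each row shifts and turns the commanded pose from where the row before left it, along the tool's axes as they then stand; what a row does not reach is not made up. A row lasts 1/8 s, in which the tool goes at most 62.5 mm and 10.7 degrees, less where a joint would pass 70% of its speed; a pose out of reach is approached as far as the arm can. A call is refused whole if a number of a shift passes 1 or a number of a turn 1, either way. A call with a gripper value outside its range is refused whole. The fingers move at their own pace and stop on an object; "grip_force" is the grip in N (left out, the last holds). Time passes only in rows, so rows that do not move let the fingers close. It gives the time, the measured TCP pose, the force and the opening at its end, in the units of the state.
- manip.state(): the state, without advancing time (a new reading comes with each control period).
- read_camera(name): name is "side" or "top" or "wrist"; returns a dict with "frame" (420x560x3 uint8, red, green, blue), "intrinsics" (3x3 intrinsics, pixels), "camera_from_world" (4x4, takes a point from world to camera coordinates); the wrist camera has in their place "hand_eye" (4x4, takes a point from camera to tool coordinates, whose origin is the TCP and whose axes are the flange's). Camera axes: x right, y down, z forward; pixel columns grow to the right and rows downward; lengths in m; the calibration is good to about 2 mm. A picture is of the moment at which its call begins: read the wrist's pose just before it. There is no depth.
- manip.hand_in(): hands the job in, once; it reports no verdict.
The state is a dict: "clock": time; "joint_positions": joint angles; "joint_velocities": joint speeds; "joint_efforts": joint torques, N m; "tcp_pos": TCP position; "orientation": TCP orientation; "contact_force": force on the tool from outside, world axes, zero at the start; "ft_torque": the same for the moment, N m; "gripper_width": finger opening in m.
Only numpy, scipy, OpenCV 4.12 (cv2) and the standard library are available. Lean on these libraries where they do the work, as an engineer would, in place of code of your own. Each camera call takes 0.05 s, during which the arm holds its last target.

### The job

A coffee has just gone out: count it on the red tally counter by swinging its lever all the way round to its stop, holding it there for half a second, and then letting go so that it springs all the way back. Do not work the lever of the blue counter, and leave the glass that stands beyond the two counters where it is.

Things in the scene. Friction and masses are not known exactly. Their poses are not given: they have to be found in the camera images.
- red_counter_lever (a joint): Lever of the red tally counter. 0 rad at rest, held there by a spring; grows as it swings counter-clockwise seen from above, to a hard stop at 1.0 rad. The spring resists with about 2 N at the knob at first, 5 N at the stop, and brings it back within half a second when let go. A flat aluminium arm 12 mm wide, top 66 mm above the bar, lying over the housing and sticking out beyond it.
- red_counter_knob (a point): Centre of the red counter's lever knob, moving with the lever: an upright yellow cylinder 18 mm in diameter on the arm's end, 85 mm from the pivot axis. It stands from 66 to 106 mm above the bar; this point is at 86 mm, half-way up. Nothing else within 60 mm of the knob's path is higher than 68 mm, so fingers may pass over the housing beside the knob.
- red_counter_pivot (a point): Point on the lever's vertical pivot axis, 86 mm above the bar, level with the knob's centre, over the middle of the red counter: a plastic housing 78 x 78 mm, 57 mm high, fixed to the bar. Its x axis points away from the face with the black number window. The lever at rest lies 0.5 rad off -x towards +y, and at the stop 0.5 rad off -x towards -y.
- blue_counter_lever (a joint): Lever of the blue tally counter, a twin of the red one in blue plastic; 0 rad at rest, grows counter-clockwise seen from above. It must not be worked.
- glass_mid (a point): Centre, half-way up, of a clear drinking glass 64 mm in diameter and 85 mm high that stands loose on the bar beyond the two counters, about in the middle. It must stay where it is.
Mind the look-alikes: they are no part of the job. There is more than one size of the part that bears blue_counter_lever; the job needs the smallest.

How it is judged:
On the way, in this order (a step that is already met when the one before it is completed fails the run):
1. the red counter's lever is swung to its stop (within 10 degrees) and held there for 0.4 s (value of joint red_counter_lever above 0.825 rad), for 0.4 s.
2. the red counter's lever has sprung back to rest (within 6 degrees) (value of joint red_counter_lever below 0.1 rad), for 0.2 s.
At the end, for the whole second after the job is handed in: The red counter's lever has been to its stop and is back at rest (within 0.1 rad), the blue counter's lever is at rest (within 0.1 rad), and the glass is within 20 mm of where it stood (value of joint each of red_counter_lever, blue_counter_lever below 0.1 rad and distance of glass_mid from where it was at the start of the episode below 0.02 m); the robot touches nothing.
It fails at once if the blue counter's lever is swung by more than 0.25 rad (value of joint blue_counter_lever above 0.25 rad).
It fails at once if the glass is shifted by more than 20 mm or knocked over (distance of glass_mid from where it was at the start of the episode above 0.02 m).
It also fails if it takes over 32 s, if anything falls off the work surface, if the arm or the gripper's body presses on something with over 40 N, if the wrist force passes 120 N, or if a joint passes its speed limit or range.

## Working session

There is one attempt and no reset: what is moved stays moved. The work goes in short steps, Python scripts to look and compute and a tool call to move; the robot and the scene stay as the last step left them, time stands still between calls to the robot, and variables do not carry over. Pictures are saved under pics/ and viewed, and the job is handed in when it is done.

Besides the shell and the picture viewer there is one more tool, called after "Request:" as a command line: name --argument value ..., lists and objects as JSON in quotes. servo_tool: Moves the arm, as the interface text tells. Its arguments: {"type":"object","properties":{"rows":{"type":"array"},"grip_force":{"type":"number"}},"required":["rows"]}

```bash
mkdir -p pics; python3 - <<'E'
from plant import manip, read_camera
import cv2, numpy as np
print(manip.state(), manip.finger_overhang)
for n in ["side","top","wrist"]:
    c=read_camera(n); cv2.imwrite(f"pics/{n}0.png",c["frame"][:,:,::-1])
    np.savez(f"{n}0.npz",**c)
    print(n,{k:np.round(v,4).tolist() for k,v in c.items() if k!="frame"})
E
```

```text
{'clock': 0.0, 'joint_positions': array([-1.53930137e+00,  1.81537216e-01,  1.60799882e+00, -2.61291615e-05,
        1.35378992e+00, -2.06264650e-01]), 'joint_velocities': array([ 0.00090216,  0.00091334, -0.00071351,  0.00073961, -0.00291562,
       -0.00174294]), 'joint_efforts': array([ 1.11062029e-03, -4.44872189e+01, -3.51335227e+01, -2.11821307e-04,
        9.18759702e-03,  1.71110366e-05]), 'tcp_pos': array([ 0.13544048, -0.55830275,  0.2553907 ]), 'orientation': array([ 9.92941406e-01,  1.18602751e-01,  6.29285123e-05, -8.64454560e-04]), 'contact_force': array([-0.17113881,  0.63779354, -0.58259549]), 'ft_torque': array([-0.0431049 , -0.00143719,  0.02432346]), 'gripper_width': 0.08557093939332008} 0.025
side {'intrinsics': [[514.222, 0.0, 288.1147], [0.0, 514.222, 200.4902], [0.0, 0.0, 1.0]], 'camera_from_world': [[-0.7372, -0.6757, 0.0014, 0.4189], [-0.3868, 0.4203, -0.8209, 0.307], [0.554, -0.6057, -0.5711, 1.0405], [0.0, 0.0, 0.0, 1.0]]}
top {'intrinsics': [[507.8289, 0.0, 288.8636], [0.0, 507.8289, 207.1402], [0.0, 0.0, 1.0]], 'camera_from_world': [[-0.0184, -0.9998, -0.0125, -0.0305], [-0.9928, 0.0197, -0.1183, 0.5781], [0.1185, 0.0102, -0.9929, 1.1308], [0.0, 0.0, 0.0, 1.0]]}
wrist {'intrinsics': [[304.2735, 0.0, 284.3674], [0.0, 304.2735, 212.4437], [0.0, 0.0, 1.0]], 'hand_eye': [[-0.0013, -0.9597, -0.2811, 0.0716], [1.0, -0.0011, -0.0007, -0.0004], [0.0004, -0.2811, 0.9597, -0.1175], [0.0, 0.0, 0.0, 1.0]]}
```

View pics/top0.png

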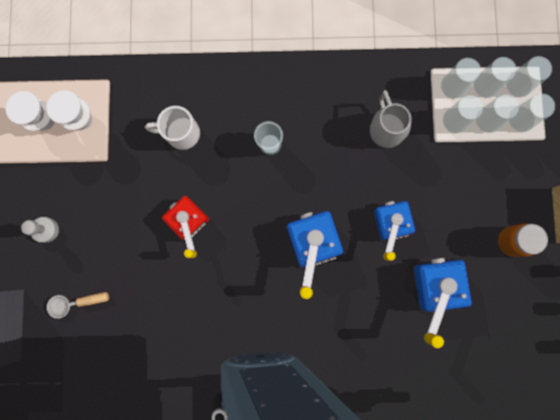

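View pics/side0.png

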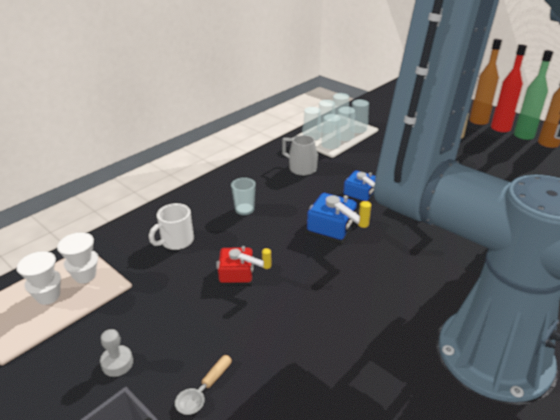

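View pics/wrist0.png

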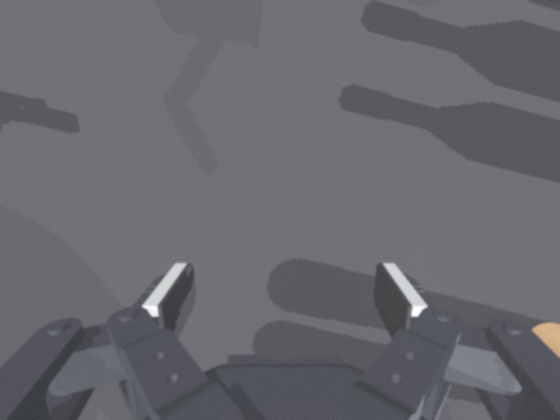

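The top view shows one red counter, with its pivot near (183,216) and its knob near (190,253). There are three blue counters: two large ones at (315,240) and (448,288), and a small one at (397,220). The job is on the only red one, and all the blue ones and the glass at (268,138) stay untouched. Next I enlarge the red counter and measure it.

```bash
cat > h.py <<'E'
import numpy as np, cv2
def ray(c,uv):
    K=c["intrinsics"];T=c["camera_from_world"];R=T[:3,:3];t=T[:3,3]
    return -R.T@t, R.T@np.linalg.inv(K)@np.array([uv[0],uv[1],1.])
def onz(c,uv,z):
    o,d=ray(c,uv); return o+d*(z-o[2])/d[2]
def tri(c1,u1,c2,u2):
    o1,d1=ray(c1,u1);o2,d2=ray(c2,u2)
    s=np.linalg.lstsq(np.c_[d1,-d2],o2-o1,rcond=None)[0]
    a,b=o1+s[0]*d1,o2+s[1]*d2
    return (a+b)/2,np.linalg.norm(a-b)
def blobs(f,col,mina=15):
    h=cv2.cvtColor(f,cv2.COLOR_RGB2HSV)
    lo,hi={"yellow":((24,150,90),(34,255,255)),"red":((0,180,60),(6,255,255)),"blue":((100,150,60),(120,255,255))}[col]
    m=cv2.inRange(h,lo,hi); n,_,s,c=cv2.connectedComponentsWithStats(m)
    return [(c[i].round(1).tolist(),s[i].tolist()) for i in range(1,n) if s[i,4]>=mina],m
E
python3 - <<'E'
from h import *
T=dict(np.load("top0.npz"));S=dict(np.load("side0.npz"))
for n,c in(("top",T),("side",S)):
    for k in("yellow","red","blue"): print(n,k,blobs(c["frame"],k)[0])
t=cv2.resize(T["frame"][180:270,140:230],(400,400),interpolation=cv2.INTER_CUBIC)
s=cv2.resize(S["frame"][235:295,205:285],(400,300),interpolation=cv2.INTER_CUBIC)
s=cv2.copyMakeBorder(s,0,100,0,0,cv2.BORDER_CONSTANT)
cv2.imwrite("pics/crop1.png",np.hstack([t,s])[:,:,::-1])
E
```

```text
top yellow [([189.4, 253.4], [184, 250, 12, 8, 76]), ([389.9, 255.8], [384, 252, 12, 8, 72]), ([306.0, 292.4], [300, 287, 13, 12, 120]), ([434.5, 340.2], [425, 334, 19, 14, 187])]
top red [([184.3, 215.8], [162, 196, 47, 44, 798])]
top blue [([393.5, 218.7], [374, 201, 41, 39, 897]), ([314.5, 236.3], [287, 211, 56, 56, 1652]), ([441.5, 283.7], [414, 260, 58, 52, 1936])]
side yellow [([364.4, 213.3], [359, 202, 12, 25, 236]), ([266.5, 257.8], [262, 249, 9, 20, 141])]
side red [([507.8, 99.8], [492, 55, 30, 77, 1115]), ([232.8, 268.8], [218, 248, 33, 35, 746]), ([248.1, 251.1], [244, 248, 8, 7, 38])]
side blue [([355.9, 187.5], [344, 170, 27, 30, 476]), ([372.7, 177.3], [370, 175, 5, 6, 18]), ([325.9, 219.5], [307, 193, 41, 47, 1128]), ([349.7, 203.0], [340, 196, 17, 14, 107])]
```

View pics/crop1.png

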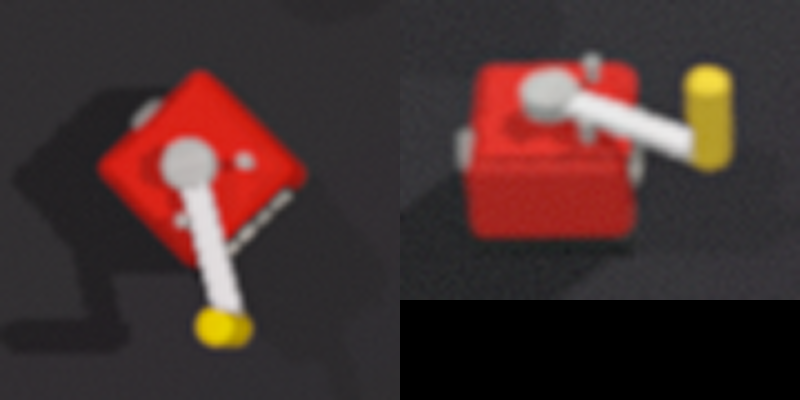

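```bash
python3 - <<'E'
from h import *
T=dict(np.load("top0.npz"));S=dict(np.load("side0.npz"))
p=lambda *a:print(*[np.round(x,4) for x in a])
p(onz(T,(188.4,253.5),.106), onz(S,(266.3,251.5),.106))
p(*tri(T,(189.4,253.4),S,(266.5,258.2)))
piv=[onz(T,(140+190/4.444,180+162/4.444),.070),onz(S,(205+550/5-80,235+88/5),.070)]
p(*piv)
# housing top corners at z .057
for a in [(200,70),(308,178),(193,268),(97,165)]: p(onz(T,(140+a[0]/4.444,180+a[1]/4.444),.057))
p(np.array(blobs(T["frame"],"blue")[0][0][0]),onz(T,(393,218),.06),onz(T,(268,138),.043),onz(T,(315,240),.06),onz(T,(306,292),.1))
E
```

```text
[0.4735 0.1739 0.106 ] [0.471  0.1774 0.106 ]
[0.4737 0.1758 0.084 ] 0.0015
[0.5569 0.1944 0.07  ] [0.5516 0.1995 0.07  ]
[0.6052 0.1925 0.057 ]
[0.549  0.1375 0.057 ]
[0.5046 0.1955 0.057 ]
[0.5577 0.2445 0.057 ]
[393.5 218.7] [ 0.5453 -0.2736  0.06  ] [0.7385 0.0037 0.043 ] [ 0.4996 -0.0985  0.06  ] [ 0.3877 -0.0752  0.1   ]
```

Measurements of the red counter:
- **Pivot:** about (0.554, 0.194).
- **Knob:** about (0.472, 0.176), which gives a radius of 84 mm and agrees with the 85 mm stated.
- **Number window:** on the lower-right face, so a counter-clockwise swing takes the knob to about (0.525, 0.114).

The tool's y axis already lies along the tangent at rest. I will straddle the knob with half-open fingers and drive it round the arc.

Request:
servo_tool --rows '[[[0.5, -0.3, 0], 0, 50], [[0.6, -0.55, 0], 0, 50], [[0.6, -0.55, 0], 0, 50], [[0.6, -0.55, 0], 0, 50], [[0.6, -0.55, 0], 0, 50], [[0.6, -0.55, 0], 0, 50], [[0.6, -0.55, 0], 0, 50], [[0.6, -0.55, 0], 0, 50], [[0.6, -0.55, 0], 0, 50], [[0.6, -0.55, 0], 0, 50], [[0.4, -0.55, 0], 0, 50], [[0.2, -0.4, 0], 0, 50]]'

```text
clock: 1.65
tcp_pos: [0.4273, -0.1036, 0.2561]
orientation: [0.993, 0.119, -0.0, -0.0]
contact_force: [-0.8, -0.0, 0.7]
gripper_width: 0.0426
```

Request:
servo_tool --rows '[[[0.2, -0.45, 0], 0, 50], [[0.27, -0.65, 0], 0, 50], [[0.27, -0.65, 0], 0, 50], [[0.27, -0.65, 0], 0, 50], [[0.27, -0.65, 0], 0, 50], [[0.27, -0.65, 0], 0, 50], [[0.27, -0.65, 0], 0, 50], [[0, 0, 0], 0, 50], [[0, 0, 0], 0, 50]]'

```text
clock: 2.78
tcp_pos: [0.4712, 0.1737, 0.2559]
orientation: [0.993, 0.119, -0.0, 0.0]
contact_force: [-0.1, -0.1, -0.4]
gripper_width: 0.0425
```

```bash
python3 - <<'E'
from h import *
from plant import manip, read_camera
from scipy.spatial.transform import Rotation as Rn
s=manip.state(); w=read_camera("wrist")
R=Rn.from_quat(s["orientation"]).as_matrix()
wt=np.eye(4);wt[:3,:3]=R;wt[:3,3]=s["tcp_pos"]
w["camera_from_world"]=np.linalg.inv(wt@w["hand_eye"])
np.savez("wrist1.npz",**w)
cv2.imwrite("pics/wrist1.png",w["frame"][:,:,::-1])
print(s["tcp_pos"],s["gripper_width"])
for k in("yellow","red"): print(k,blobs(w["frame"],k)[0])
K=w["intrinsics"]
def pr(p):
    q=w["camera_from_world"]@np.r_[p,1]; q=K@q[:3]; return (q[:2]/q[2]).round(1)
for p in [(.472,.176,.106),(.472,.176,.066),(.554,.194,.07)]: print(p,pr(p))
E
```

```text
[0.47118974 0.17366248 0.255919  ] 0.042464198209934564
yellow [([514.2, 348.1], [500, 339, 33, 20, 275])]
red []
(0.472, 0.176, 0.106) [282.7 203.8]
(0.472, 0.176, 0.066) [282.9 193.9]
(0.554, 0.194, 0.07) [284.6 108. ]
```

View pics/wrist1.png

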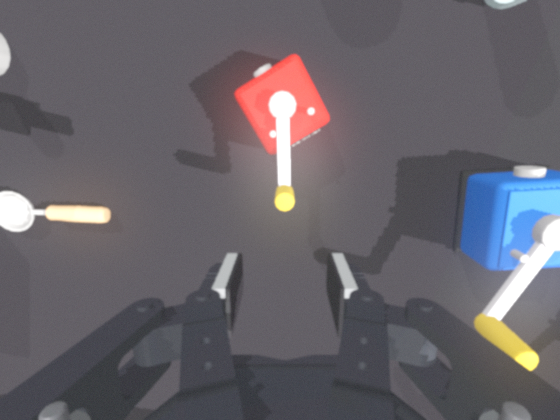

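The wrist view shows the red counter at (283,105), its knob with its top at about (285,202), and the jaws either side of the knob's column. The prediction was (283,204), which agrees. I will refine from this view.

```bash
python3 - <<'E'
from h import *
w=dict(np.load("wrist1.npz"))
f=w["frame"]; h=cv2.cvtColor(f,cv2.COLOR_RGB2HSV)
m=cv2.inRange(h,(20,120,80),(36,255,255)); ys,xs=np.nonzero(m[170:225,260:310]); print(xs.min()+260,xs.max()+260,ys.min()+170,ys.max()+170)
cv2.imwrite("pics/crop2.png",cv2.resize(f[50:225,230:340],(500,595*500//374 if 0 else 590),interpolation=cv2.INTER_CUBIC)[:,:,::-1])
for uv,z in [((285.3,201.5),.106),((282.3,104),.071),((294,57),.057),((331,121),.057),((272,153),.057),((236,92),.057)]: print(uv,onz(w,uv,z).round(4))
E
```

```text
275 294 186 210
(285.3, 201.5) [0.4746 0.1742 0.106 ]
(282.3, 104) [0.5569 0.197  0.071 ]
(294, 57) [0.6009 0.1963 0.057 ]
(331, 121) [0.5535 0.1464 0.057 ]
(272, 153) [0.5091 0.1964 0.057 ]
(236, 92) [0.5578 0.2435 0.057 ]
```

View pics/crop2.png

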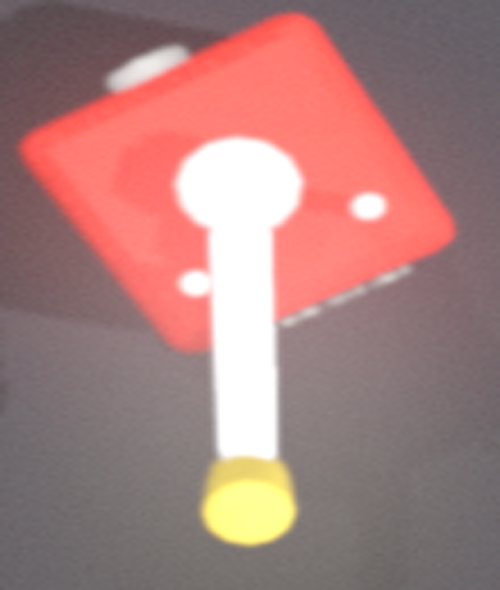

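The refined values are knob (0.474, 0.1745), pivot (0.5565, 0.196) and radius 85 mm. The tool's -x lies along the lever to within 1°. I descend straddling the knob, aiming for fingertips at about 75 mm.

Request:
servo_tool --rows '[[[0.05, 0, 0.3], 0, 50], [[0, 0, 0.5], 0, 50], [[0, 0, 0.5], 0, 50], [[0, 0, 0.5], 0, 50], [[0, 0, 0.4], 0, 50], [[0, 0, 0.25], 0, 50], [[0, 0, 0.15], 0, 50], [[0, 0, 0], 0, 50], [[0, 0, 0], 0, 50]]'

```text
clock: 3.95
tcp_pos: [0.4751, 0.1747, 0.1011]
orientation: [0.993, 0.119, 0.001, -0.0]
contact_force: [-0.0, 0.1, -0.6]
gripper_width: 0.0428
```

```bash
cat > look.py <<'E'
import sys
from h import *
from plant import manip, read_camera
n=sys.argv[1]
s=manip.state(); print(s["clock"],s["tcp_pos"].round(4),s["contact_force"].round(1),round(s["gripper_width"],4))
c={k:read_camera(k)["frame"] for k in("side","top","wrist")}
im=[cv2.resize(c["side"][215:305,195:315],(400,300),interpolation=cv2.INTER_CUBIC),
 cv2.resize(c["top"][170:290,130:290],(400,300),interpolation=cv2.INTER_CUBIC)]
w=cv2.resize(c["wrist"],(400,300))
cv2.imwrite(f"pics/{n}.png",np.vstack([np.hstack(im),np.hstack([w,0*w])])[:,:,::-1])
E
python3 look.py l1
```

```text
3.95 [0.4751 0.1747 0.1011] [-0.   0.1 -0.6] 0.0428
```

View pics/l1.png

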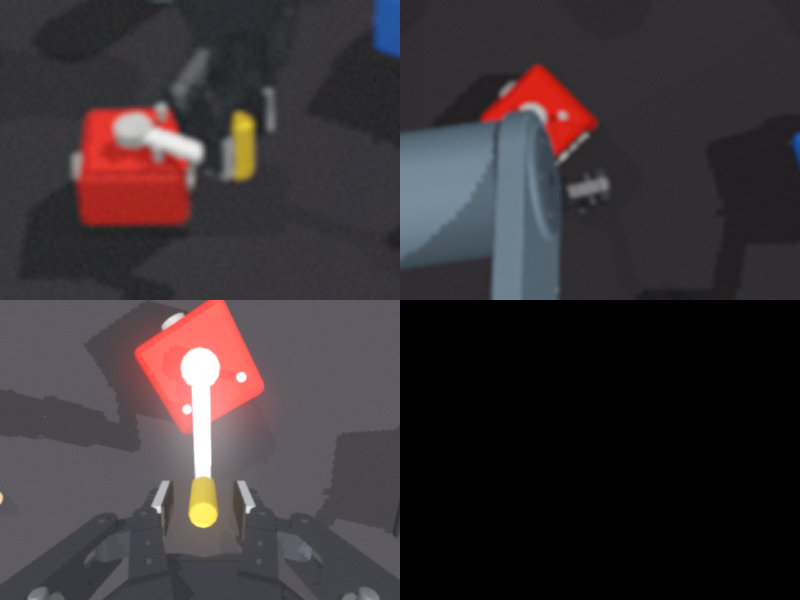

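The knob is centred between the pads with nothing touching it: wrist panel knob at (203,500), pads at (160,497) and (246,497). Next I close the gap and begin the arc, 5 of the 9 turns.

Request:
servo_tool --rows '[[[0, 0.1, 0], 0, 50], [[0, 0.1, 0], 0, 50], [[0.03, 0.147, 0], -1, 50], [[0.03, 0.147, 0], -1, 50], [[0.03, 0.147, 0], -1, 50], [[0.03, 0.147, 0], -1, 50], [[0.03, 0.147, 0], -1, 50], [[0, 0, 0], 0, 50]]'

```text
clock: 5.1
tcp_pos: [0.5043, 0.1274, 0.1003]
orientation: [0.929, 0.371, 0.0, -0.0]
contact_force: [-1.2, 3.3, 1.4]
gripper_width: 0.0424
```

```bash
python3 look.py l2
```

```text
5.1 [0.5043 0.1274 0.1003] [-1.2  3.3  1.4] 0.0424
```

View pics/l2.png

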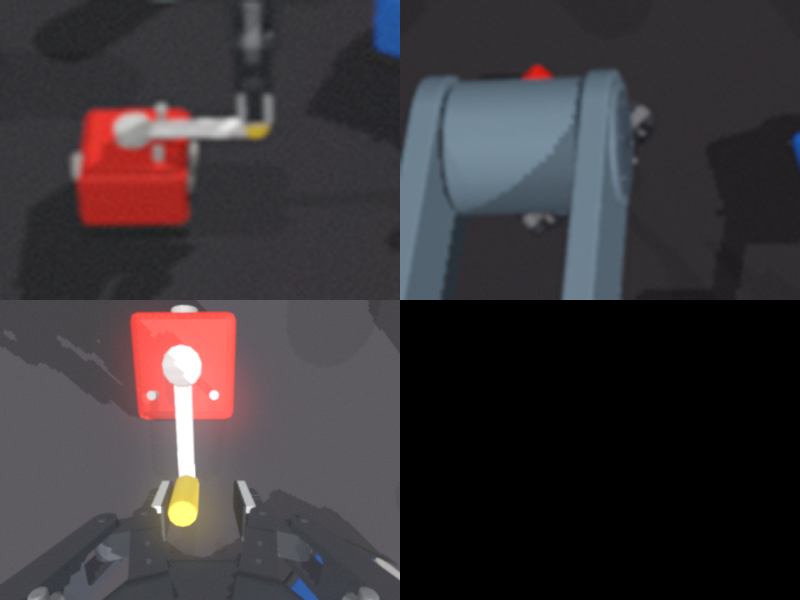

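The lever is at about 0.5 rad, with the knob against the left pad at (183,500) and a force of about 3.5 N. I continue the arc by 24° and hold.

Request:
servo_tool --rows '[[[0.03, 0.147, 0], -1, 50], [[0.03, 0.147, 0], -1, 50], [[0.03, 0.147, 0], -1, 50], [[0.03, 0.147, 0], -1, 50], [[0, 0, 0], 0, 50]]'

```text
clock: 5.88
tcp_pos: [0.5356, 0.1122, 0.0999]
orientation: [0.831, 0.556, -0.001, -0.001]
contact_force: [-3.4, 4.5, 2.6]
gripper_width: 0.0428
```

```bash
python3 look.py l3
```

```text
5.875 [0.5356 0.1122 0.0999] [-3.4  4.5  2.6] 0.0428
```

View pics/l3.png

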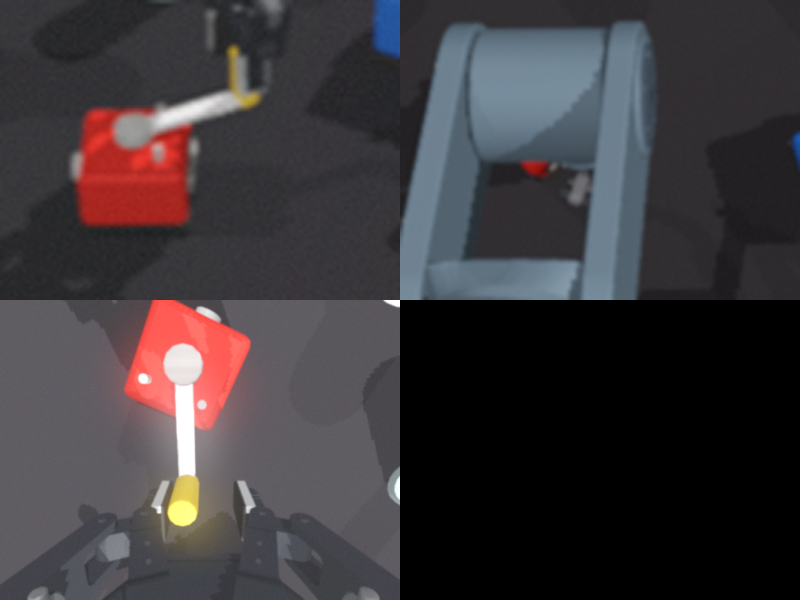

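The lever is at about 0.93 rad, with a force of about 5.6 N. I nudge another 3° towards the stop, hold, and watch the force.

Request:
servo_tool --rows '[[[0.01, 0.07, 0], -0.5, 50], [[0, 0, 0], 0, 50], [[0, 0, 0], 0, 50], [[0, 0, 0], 0, 50], [[0, 0, 0], 0, 50]]'

```text
clock: 6.65
tcp_pos: [0.5396, 0.1112, 0.1]
orientation: [0.817, 0.577, -0.0, -0.0]
contact_force: [-2.6, 4.2, 0.0]
gripper_width: 0.0427
```

```bash
python3 look.py l4; python3 - <<'E'
from h import *
from plant import manip, read_camera
from scipy.spatial.transform import Rotation as Rn
s=manip.state(); w=read_camera("wrist")
wt=np.eye(4);wt[:3,:3]=Rn.from_quat(s["orientation"]).as_matrix();wt[:3,3]=s["tcp_pos"]
w["camera_from_world"]=np.linalg.inv(wt@w["hand_eye"])
np.savez("wrist4.npz",**w)
h=cv2.cvtColor(w["frame"],cv2.COLOR_RGB2HSV)
m=cv2.inRange(h,(24,90,150),(36,255,255)); n,_,st,c=cv2.connectedComponentsWithStats(m)
print([(c[i].round(1),st[i]) for i in range(1,n) if st[i,4]>60])
k=onz(w,(183*1.4,513*1.4-420),.106); p=onz(w,(183*1.4,364*1.4-420),.071)
print(k,p, np.degrees(np.arctan2(*(k-p)[1::-1]))%360)
E
```

```text
6.65 [0.5396 0.1112 0.1   ] [-2.6  4.2  0. ] 0.0427
[(array([257.6, 281.8]), array([ 234,  245,   44,   72, 2466], dtype=int32))]
[0.52900132 0.11722984 0.106     ] [0.55633617 0.19706328 0.071     ] 251.09887453811558
```

View pics/l4.png

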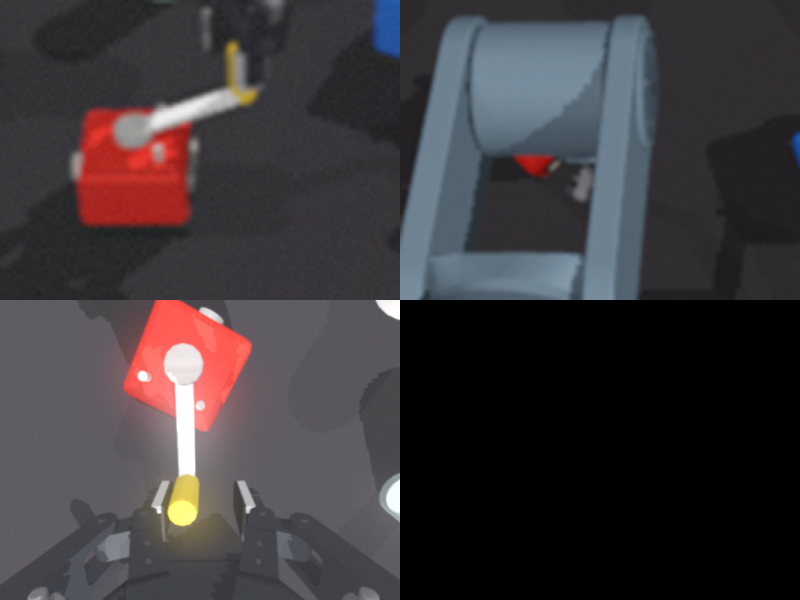

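Casting rays puts the knob at 251.1° about the pivot against 194.6° at rest, so the lever is at about 0.985 rad. The force of about 5 N matches the spring at the stop. I nudge 1 mm more, hold another 0.6 s, then lift straight up to release.

Request:
servo_tool --rows '[[[0, 0.02, 0], 0, 50], [[0, 0, 0], 0, 50], [[0, 0, 0], 0, 50], [[0, 0, 0], 0, 50], [[0, 0, 0], 0, 50], [[0, 0, 0], 0, 50]]'

```text
clock: 7.6
tcp_pos: [0.5407, 0.1108, 0.1]
orientation: [0.816, 0.577, -0.0, -0.0]
contact_force: [-2.6, 3.7, 0.1]
gripper_width: 0.0429
```

Request:
servo_tool --rows '[[[0, 0, -0.5], 0, 50], [[0, 0, -0.8], 0, 50], [[0, 0, -0.8], 0, 50], [[0, 0, -0.5], 0, 50], [[0, 0, 0], 0, 50], [[0, 0, 0], 0, 50], [[0, 0, 0], 0, 50], [[0, 0, 0], 0, 50], [[0, 0, 0], 0, 50], [[0, 0, 0], 0, 50]]'

```text
clock: 8.85
tcp_pos: [0.5415, 0.1105, 0.2561]
orientation: [0.816, 0.578, -0.0, -0.0]
contact_force: [0.3, -0.4, 0.1]
gripper_width: 0.0431
```

```bash
python3 look.py l5
```

```text
8.85 [0.5415 0.1105 0.2561] [ 0.3 -0.4  0.1] 0.0431
```

View pics/l5.png

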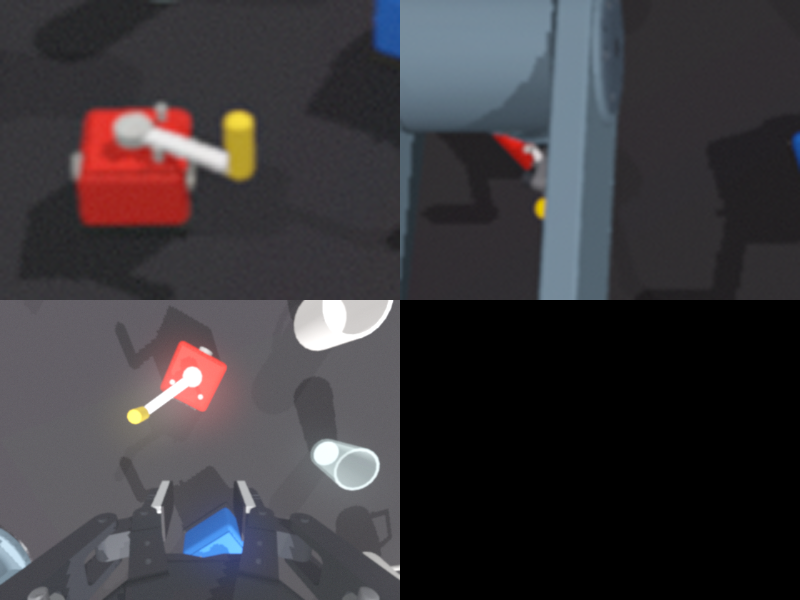

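The lever has sprung back, with the knob at (239,146) in the side panel, and the hand is clear and upright. Last comes a numerical check against the first pictures.

```bash
python3 - <<'E'
from h import *
from plant import manip, read_camera
S0=np.load("side0.npz")["frame"];T0=np.load("top0.npz")["frame"]
S=read_camera("side")["frame"];T=read_camera("top")["frame"]
print([b for b in blobs(S0,"yellow")[0]],[b for b in blobs(S,"yellow")[0]])
print(blobs(T0,"yellow")[0],blobs(T,"yellow")[0])
print("side glass diff",cv2.absdiff(S0,S)[170:225,222:265].mean(), "side red diff",cv2.absdiff(S0,S)[240:290,210:280].mean(),"side blue",cv2.absdiff(S0,S)[165:200,340:378].mean())
manip.hand_in()
E
```

```text
[([364.4, 213.3], [359, 202, 12, 25, 236]), ([266.5, 257.8], [262, 249, 9, 20, 141])] [([381.1, 183.0], [378, 175, 7, 17, 95]), ([364.4, 213.4], [359, 202, 12, 25, 229]), ([266.5, 257.7], [262, 249, 9, 20, 138])]
[([189.4, 253.4], [184, 250, 12, 8, 76]), ([389.9, 255.8], [384, 252, 12, 8, 72]), ([306.0, 292.4], [300, 287, 13, 12, 120]), ([434.5, 340.2], [425, 334, 19, 14, 187])] [([185.7, 252.5], [184, 250, 4, 7, 19]), ([389.8, 255.9], [384, 252, 12, 8, 73]), ([306.1, 292.5], [300, 287, 13, 12, 118]), ([434.5, 340.3], [425, 334, 19, 14, 185])]
side glass diff 3.0432699083861876 side red diff 1.836952380952381 side blue 5.070927318295739
the job is handed in; nothing more can be done
```

I swung the red counter's lever to about its stop, held it there for more than a second, then lifted the hand straight up so it sprang back. The job is handed in; no verdict was reported.

- **At the stop:** casting rays from the wrist camera put the lever at about 0.985 rad, and the force on the tool was about 5 N, as expected at the stop. I then pushed 1 mm further. The force stayed low, so I saw no clear jump from hitting the hard stop itself; the angle was still well above the 0.825 rad needed.
- **Back at rest:** in the side view the red knob is within 0.1 pixel of where it started. In the top view the arm covers part of it, so the reading there (185.7 against 189.4) comes from only the visible part.
- **Blue counters:** all three blue knobs are within 0.1 pixel of their starting places in the top view.
- **Glass:** I only compared the pictures around it, and they barely changed. I did not measure its position again. The hand never came near it.
- **Hand:** it ended clear at 0.256 m, with about zero force on it and about 9 s on the clock.

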